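# Free the ink roller from between the jars

## Robot

A 7-joint arm with a two-finger parallel gripper is mounted at the origin on a cart in front of the work surface, level with it; the furniture and walls round the work are solid. World frame = base frame: x ahead of the robot, y to its left, z up, the work surface at z = 0. Lengths are in m, angles in degrees, forces in N, time in s.
With the tool pointing down it reaches from about 0.425 to 0.875 m from the base axis. Payload 4.7 kg.
Tool frame: the origin (TCP) lies at the centre of the arm's flange, where the gripper is bolted on; the fingertips stand 182 mm ahead of it and the grasp point (between the pads) lies 164 mm ahead of it; z points along the fingers, x is the direction in which the jaws open and shut, and the axes are right-handed (so a half turn about z gives the same grasp; the last joint's range is limited). The gripper opens to 87 mm and grips with 3 to 60 N. Pads are 19 mm wide; open, the fingers measure 117 mm over their backs; the gripper's body (75 mm by 190 mm) begins 51 mm behind the grasp point.
Start: joints at [70.823, 18.392, -4.016, 83.108, 1.295, 78.541, -3.26], TCP at [0.222, -0.611, 0.405] pointing down, gripper open.
Joint ranges: [-163.93, 163.93], [-17.29, 119.83], [-79.2, 71.16], [3.27, 140.29], [-89.18, 269.18], [5.43, 117.66], [-154.24, 154.24]. Speed limits (degrees/s): [147.25, 147.25, 180, 180, 180, 180, 180].

## Interface

Orientations are given as [roll, pitch, yaw] about the fixed x, y, z axes, in that order (R = Rz(yaw) Ry(pitch) Rx(roll)).
In Python, from cell import env gives the robot as it stands. The module is installed in compiled form; this text tells all that it offers.
- The arm moves only by the tool carry_out, never from a script. Its argument "increments" is a list of rows, each a list of 5 numbers: the shift along the world's x, y, z in m, then the turn about the world's z in degrees, then the gripper's target within -1 to 1 (shut at 1, half-way at 0, fully open at -1). In form: [[dx, dy, dz, spin, jaw], ...]. A call has 1 to 20 rows; each row is the pose to reach, as a shift and turn from the pose commanded when the call began; what a row does not reach only later rows make up. A row lasts 1/10 s, in which the tool goes at most 50 mm and 8.59 degrees, less where a joint would pass 70% of its speed; a pose out of reach is approached as far as the arm can. A call with a gripper value outside its range is refused whole. The fingers move at their own pace and stop on an object; "grip_force" is the grip in N (left out, the last holds). Time passes only in rows, so rows that repeat a pose let the fingers close. It gives the time, the measured TCP pose, the force and the opening at its end, in the units of the state.
- env.get_obs(): the state, without advancing time (a new reading comes with each control period).
- env.read_camera(name): name is "scene" or "side" or "wrist"; returns (picture, depth): 420x560x3 uint8, red, green, blue; 420x560 float32, m along the optical axis (not along the pixel's ray), 0 where there is no reading.
- env.get_calibration(name): a dict with "K" (3x3 intrinsics, pixels), "camera_from_world" (4x4, takes a point from world to camera coordinates); the wrist camera has in their place "T_tool_cam" (4x4, takes a point from camera to tool coordinates, whose origin is the TCP and whose axes are the tool frame's). Camera axes: x right, y down, z forward; pixel columns grow to the right and rows downward; lengths in m; the calibration is good to about 2 mm. A picture is of the moment at which its call begins: read the wrist's pose just before it. get_calibration takes no time and is no camera call.
- env.sign_off(): hands the job in, once; it reports no verdict.
The state is a dict: "time_s": time; "qpos": joint angles; "joint_velocities": joint speeds; "effort": joint torques, N m; "tool_pos": TCP position; "tool_rot": TCP orientation; "force": force on the tool from outside, world axes, zero at the start; "wrist_torque": the same for the moment, N m; "grip_width": finger opening in m.
Only numpy, scipy, OpenCV 4.12 (cv2) and the standard library are available. Lean on these libraries where they do the work, as an engineer would, in place of code of your own. Each camera call takes 0.05 s, during which the arm holds its last target.

## Task

The ink roller in the grey tray is hemmed in by the ochre and the moss-green ink jars. First clear both jars out of the way onto the cork mat, standing upright; then, while they wait there, lift out the roller and lay it flat along the middle of the blue inking slab, lengthwise (either way round); finally put each jar back upright in the middle of the coaster of its own colour. Do not tip a jar over, and leave the black ink jar and the glue stick where they stand.

Things in the scene. Friction and masses are not known exactly. Their poses are not given: they have to be found in the camera images.
- ink_roller: ink roller (brayer) lying flat in the tray between the two jars: 164 mm long along its y, 79 mm wide in x at the roller, 31 mm high, 0.13 kg. Origin under the middle of its length. The wooden handle, 26 mm wide in x and 27 mm high, runs from y = -82 to y = +21 mm; the black rubber roller (31 mm diameter, axis along x, 64 mm long) lies at y = +67 mm. It balances near y = +5 mm: grip the handle there, across x
- jar_ochre: closed cylindrical ink jar, white body, ochre (yellow-brown) screw lid; 48 mm diameter (lid 46 mm), 50 mm tall, about 0.12 kg; origin at the centre of its underside, z up
- jar_moss: closed cylindrical ink jar, white body, moss-green screw lid; 48 mm diameter (lid 46 mm), 50 mm tall, about 0.12 kg; origin at the centre of its underside, z up
- coaster_ochre: ochre (yellow-brown) disc coaster in the tray, fixed to the tray floor, 64 mm diameter, 3 mm thick; origin at the centre of its underside, so a jar on it stands 3 mm above this point. The ochre jar stands on it at the start (a rim 8 mm wide shows round the jar)
- coaster_moss: moss-green disc coaster in the tray, fixed to the tray floor, 64 mm diameter, 3 mm thick; origin at the centre of its underside, so a jar on it stands 3 mm above this point. The moss-green jar stands on it at the start (a rim 8 mm wide shows round the jar)
- tray: shallow open grey tray, fixed, 210 x 210 mm, walls 30 mm high over all and 5 mm thick, inner floor 15 mm above its origin (centre of the underside). The roller lies along its y through the middle; the coasters lie either side of the handle at x = -47 and x = +47 mm, y = -8 mm (which colour is where varies), so that only about 10 mm separates each jar from the handle; along y there are 30 mm or more free beside each jar
- mat: thin cork mat, fixed to the table, 125 mm (its x) x 210 mm (its y) x 6 mm thick; origin at the centre of its underside. Room for both jars side by side along its y; each must stand wholly on it
- slab: blue enamelled inking slab on small feet, fixed, 125 mm (its x) x 210 mm (its y), top surface 12 mm above its origin (centre of the underside)
- jar_black: bystander: closed cylindrical ink jar, white body, black screw lid; 48 mm diameter (lid 46 mm), 50 mm tall, about 0.12 kg; origin at the centre of its underside, z up
- glue: bystander: glue stick standing upright, white, blue and yellow, 26 mm diameter, 87 mm tall; origin at the centre of its underside
Not all that is in view belongs to the job. Of the things that look like the jar_ochre, the largest one is meant.

How it is judged (in metres and radians):
On the way, in this order (a step that is already met when the one before it is completed fails the run):
1. both jars stand upright on the cork mat while the roller still lies in the tray (x of jar_ochre in the frame of mat between -0.043 and 0.043 m and y of jar_ochre in the frame of mat between -0.086 and 0.086 m and z of jar_ochre in the frame of mat between -0.012 and 0.012 m and angle between each of jar_ochre, jar_moss's own z axis and vertical below 0.12 rad and linear speed of each of jar_ochre, jar_moss below 0.02 m/s and angular speed of each of jar_ochre, jar_moss below 0.3 rad/s and x of jar_moss in the frame of mat between -0.043 and 0.043 m and y of jar_moss in the frame of mat between -0.086 and 0.086 m and z of jar_moss in the frame of mat between -0.012 and 0.012 m and horizontal distance between ink_roller and tray below 0.03 m and z of ink_roller in the frame of tray below 0.04 m), for 0.2 s.
2. the roller lies flat along the middle of the slab while both jars still stand on the mat (x of ink_roller in the frame of slab between -0.018 and 0.018 m and y of ink_roller in the frame of slab between -0.018 and 0.018 m and angle between the y axis of ink_roller and the y axis of slab, either way round below 0.18 rad and z of ink_roller in the frame of slab between 0.006 and 0.018 m and angle between each of ink_roller, jar_ochre, jar_moss's own z axis and vertical below 0.12 rad and linear speed of each of ink_roller, jar_ochre, jar_moss below 0.02 m/s and angular speed of each of ink_roller, jar_ochre, jar_moss below 0.3 rad/s and x of jar_ochre in the frame of mat between -0.043 and 0.043 m and y of jar_ochre in the frame of mat between -0.086 and 0.086 m and z of jar_ochre in the frame of mat between -0.012 and 0.012 m and x of jar_moss in the frame of mat between -0.043 and 0.043 m and y of jar_moss in the frame of mat between -0.086 and 0.086 m and z of jar_moss in the frame of mat between -0.012 and 0.012 m), for 0.2 s.
At the end, for the whole second after the job is handed in: Each jar upright on the coaster of its own colour, centres within 12 mm; the roller flat on the slab, its middle within 18 mm of the slab's middle along and across, lengthwise within 0.18 rad either way round; all released and at rest (horizontal distance between jar_ochre and coaster_ochre below 0.012 m and z of jar_ochre in the frame of coaster_ochre below 0.008 m and angle between each of jar_ochre, jar_moss's own z axis and vertical below 0.1 rad and linear speed of each of jar_ochre, jar_moss, ink_roller below 0.02 m/s and angular speed of each of jar_ochre, jar_moss, ink_roller below 0.3 rad/s and horizontal distance between jar_moss and coaster_moss below 0.012 m and z of jar_moss in the frame of coaster_moss below 0.008 m and x of ink_roller in the frame of slab between -0.018 and 0.018 m and y of ink_roller in the frame of slab between -0.018 and 0.018 m and angle between the y axis of ink_roller and the y axis of slab, either way round below 0.18 rad and z of ink_roller in the frame of slab between 0.006 and 0.018 m and angle between ink_roller's own z axis and vertical below 0.12 rad); the robot touches nothing.
It fails at once if a jar is tipped over (angle between any of jar_ochre, jar_moss's own z axis and vertical above 0.7 rad).
It fails at once if the black jar or the glue stick is displaced by more than 20 mm or knocked over (distance of any of jar_black, glue from where it was at the start of the episode above 0.02 m or angle between any of jar_black, glue's own z axis and vertical above 0.5 rad).
It also fails if it takes over 128 s, if anything falls off the work surface, if the arm or the gripper's body presses on something with over 40 N, if the wrist force passes 120 N, or if a joint passes its speed limit or range.

## Working session

There is one attempt and no reset: what is moved stays moved. The work goes in short steps, Python scripts to look and compute and a tool call to move; the robot and the scene stay as the last step left them, time stands still between calls to the robot, and variables do not carry over. Pictures are saved under pics/ and viewed, and the job is handed in when it is done.

Besides the shell and the picture viewer there is one more tool, called after "Emit:" as a command line: name --pt "numbers of a row" for each row, then --argument value for the rest. carry_out: Moves the arm, as the interface text tells. Its arguments: {"type":"object","properties":{"increments":{"type":"array"},"grip_force":{"type":"number"}},"required":["increments"]}

```bash
mkdir -p pics
python3 - <<'E'
from cell import env
import cv2,numpy as np
print(env.get_obs())
for n in ["scene","side","wrist"]:
    print(n,env.get_calibration(n))
for n in ["scene","side","wrist"]:
    p,d=env.read_camera(n)
    cv2.imwrite(f"pics/{n}0.png",p[:,:,::-1]); np.savez(f"{n}0.npz",p=p,d=d)
E
```

```text
{'time_s': 0.0, 'qpos': array([70.82309003, 18.43800643, -4.01363122, 83.17391157,  1.29508957,
       78.53942449, -3.26091937]), 'joint_velocities': array([-0.05546758,  0.03065468,  0.02756914,  0.00324302, -0.0004352 ,
       -0.07730302, -0.0429515 ]), 'effort': array([-1.06649820e-04, -4.91288853e+01, -4.03957246e-01, -3.12527061e+01,
       -6.38999976e-02,  4.36241738e-02,  1.89007865e-04]), 'tool_pos': array([ 0.22203427, -0.61068961,  0.40368154]), 'tool_rot': array([ 1.79993661e+02,  1.06106230e-01, -7.00160730e+01]), 'force': array([ 0.54891904,  0.26346234, -0.3578364 ]), 'wrist_torque': array([-0.03444256,  0.06202544, -0.03846189]), 'grip_width': 0.08715717519983629}
scene {'K': array([[501.27341669,   0.        , 278.54998526],
       [  0.        , 501.27341669, 211.95380337],
       [  0.        ,   0.        ,   1.        ]]), 'camera_from_world': array([[-0.6401511 , -0.76821858, -0.00684013,  0.3689778 ],
       [-0.37308814,  0.31865019, -0.87135945,  0.23736878],
       [ 0.67157413, -0.55524973, -0.49059751,  0.72361713],
       [ 0.        ,  0.        ,  0. 
[... 280 characters left out ...]
[-0.05172912,  0.65133145, -0.75702803,  0.08274663],
       [ 0.07010323, -0.75380463, -0.65334839,  1.34496871],
       [ 0.        ,  0.        ,  0.        ,  1.        ]])}
wrist {'K': array([[345.2612546 ,   0.        , 279.57681504],
       [  0.        , 345.2612546 , 205.11074547],
       [  0.        ,   0.        ,   1.        ]]), 'T_tool_cam': array([[ 9.99999846e-01, -3.47604417e-04,  4.33603690e-04,
         9.48795856e-04],
       [ 2.17875951e-04,  9.62994530e-01,  2.69520850e-01,
        -7.45948161e-02],
       [-5.11244619e-04, -2.69520714e-01,  9.62994457e-01,
         1.91251159e-02],
       [ 0.00000000e+00,  0.00000000e+00,  0.00000000e+00,
         1.00000000e+00]])}
```

View pics/scene0.png

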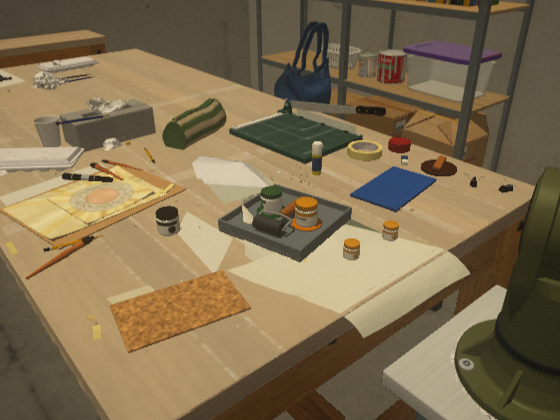

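View pics/side0.png

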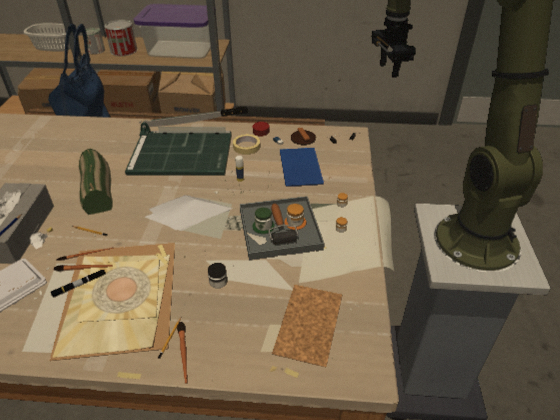

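View pics/wrist0.png

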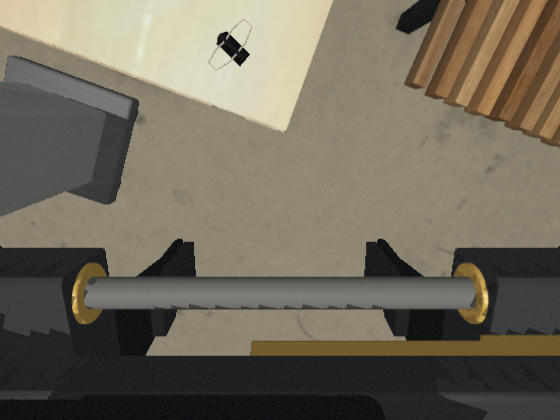

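The scene view shows the tray near (285,220) with moss jar (271,197) and ochre jar (306,210). The roller lies between them. Mat is at (180,308), slab at (394,187), black jar at (167,220) and glue at (317,157). Two small orange jars at (351,248) and (390,230) are decoys. Next I'll measure coarsely from the fixed cameras.

```bash
cat > h.py <<'E'
import numpy as np,cv2
from cell import env
from scipy.spatial.transform import Rotation as Rn
def cam(name,obs=None):
    c=env.get_calibration(name);K=c["K"]
    if name=="wrist":
        T=np.eye(4);T[:3,:3]=Rn.from_euler("xyz",obs["tool_rot"],degrees=True).as_matrix();T[:3,3]=obs["tool_pos"]
        return K,T@c["T_tool_cam"]
    return K,np.linalg.inv(c["camera_from_world"])
def onplane(K,T,uv,z):
    uv=np.atleast_2d(uv).astype(float)
    r=np.c_[(uv[:,0]-K[0,2])/K[0,0],(uv[:,1]-K[1,2])/K[1,1],np.ones(len(uv))]@T[:3,:3].T
    o=T[:3,3];s=(z-o[2])/r[:,2]
    return o+r*s[:,None]
def cloud(K,T,d):
    v,u=np.mgrid[:d.shape[0],:d.shape[1]]
    P=np.stack([(u-K[0,2])/K[0,0]*d,(v-K[1,2])/K[1,1]*d,d],-1)
    return P@T[:3,:3].T+T[:3,3]
def big(mask,n=1):
    c,_=cv2.findContours(mask.astype(np.uint8),cv2.RETR_EXTERNAL,cv2.CHAIN_APPROX_NONE)
    return sorted(c,key=cv2.contourArea)[::-1][:n]
E
python3 - <<'E'
from h import *
for n in ["side","scene"]:
    z=np.load(n+"0.npz");p,d=z["p"],z["d"];K,T=cam(n);P=cloud(K,T,d)
    hsv=cv2.cvtColor(p,cv2.COLOR_RGB2HSV);H,S,V=cv2.split(hsv)
    Z=P[...,2];ok=(d>0)
    print(n,"table z",np.median(Z[ok&(abs(Z)<.02)]))
    X,Y=P[...,0],P[...,1];roi=ok&(X>.3)&(X<1.0)&(abs(Y)<.6)&(Z<.15)
    M=dict(slab=(H>100)&(H<125)&(S>120)&(V>60),mat=(H>5)&(H<20)&(S>120),grey=(S<70)&(Z>.008)&(Z<.035),ochre=(H>8)&(H<24)&(S>150)&(Z>.03),green=(H>40)&(H<85)&(S>60)&(Z>.03))
    pl=dict(slab=.012,mat=.006,grey=.03,ochre=.068,green=.068)
    for k,m in M.items():
        m=(m&roi).astype(np.uint8); m=cv2.morphologyEx(m,cv2.MORPH_OPEN,np.ones((2,2)))
        if k=='mat': m=cv2.morphologyEx(m,cv2.MORPH_CLOSE,np.ones((5,5)))
        for c in big(m,3):
            a=cv2.contourArea(c)
            if a<25: continue
            w=onplane(K,T,c[:,0],pl[k])[:,:2]
            r=cv2.minAreaRect((w*1000).astype(np.float32))
            mm=np.zeros_like(m);cv2.drawContours(mm,[c],-1,1,-1);zz=Z[(mm>0)&ok]
            print(k,a,np.round(c[:,0].mean(0)),"rect mm",np.round(r[0],1),np.round(r[1],1),round(r[2],1),"z med/90",np.round(np.percentile(zz,[50,95]),3))
E
```

```text
side table z -0.00019648097863239622
slab 1213.5 [301. 168.] rect mm [ 510.2 -302.4] [119.7 206. ] 10.1 z med/90 [0.01  0.013]
mat 3934.0 [228. 408.] rect mm [624.  548.7] [ 38.9 622.3] 90.0 z med/90 [-0.146 -0.1  ]
mat 3739.0 [309. 326.] rect mm [459.5 323.3] [209.1 123.3] 79.3 z med/90 [0.004 0.007]
mat 1778.5 [150. 317.] rect mm [885.6 313.5] [267.2 429.1] 11.5 z med/90 [0.003 0.012]
grey 3891.0 [280. 228.] rect mm [551.9  16.1] [210.1 228.2] 15.0 z med/90 [0.017 0.065]
grey 2843.5 [194. 155.] rect mm [ 879.3 -332.6] [240.  262.5] 4.4 z med/90 [0.023 0.027]
grey 712.0 [195. 215.] rect mm [799.5  -7.3] [163.4  89.1] 54.2 z med/90 [0.023 0.033]
ochre 133.5 [296. 211.] rect mm [512.9 -10.4] [42.6 47.5] 4.5 z med/90 [0.066 0.069]
ochre 114.0 [278. 215.] rect mm [561.4  11.5] [20.9 86.2] 17.6 z med/90 [0.037 0.041]
ochre 27.5 [342. 222.] rect mm [380.9  27.4] [24.6 21.8] 89.3 z med/90 [0.032 0.035]
green 123.0 [264. 214.] rect mm [601.3  11.7] [42.1 42.4] 4.6 z med/90 [0.066 0.069]
scene table z 0.0036900604753420385
slab 1764.5 [393. 188.] rect mm [ 504.8 -312.4] [121.6 206. ] 9.2 z m
[... 198 characters left out ...]
1877.5 [ 97. 223.] rect mm [883.7 304.8] [270.4 435.5] 11.4 z med/90 [0.007 0.017]
grey 2789.0 [287. 229.] rect mm [538.9   8.6] [224.7 234.4] 14.9 z med/90 [0.018 0.032]
grey 2411.0 [307. 139.] rect mm [ 864.2 -340.3] [254.1 279.1] 1.6 z med/90 [0.028 0.031]
grey 836.0 [234. 177.] rect mm [771.4 -13.8] [152.3 144.5] 72.1 z med/90 [0.023 0.033]
ochre 363.5 [300. 207.] rect mm [501.6  -2.2] [54.7 93.4] 15.9 z med/90 [0.066 0.071]
ochre 113.5 [352. 244.] rect mm [339.7  22.6] [27.  30.7] 43.6 z med/90 [0.035 0.038]
ochre 102.5 [392. 226.] rect mm [336.9 -83.4] [28.2 35.3] 38.4 z med/90 [0.035 0.037]
green 124.0 [272. 192.] rect mm [ 5.969e+02 -4.000e-01] [41.6 43.1] 49.9 z med/90 [0.07  0.072]
```

Run:
```python
import cv2
a=cv2.imread('pics/side0.png')[185:265,225:330];cv2.imwrite('pics/s_crop.png',cv2.resize(a,None,fx=7,fy=7,interpolation=cv2.INTER_CUBIC))
```

```text
(no output)
```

View pics/s_crop.png

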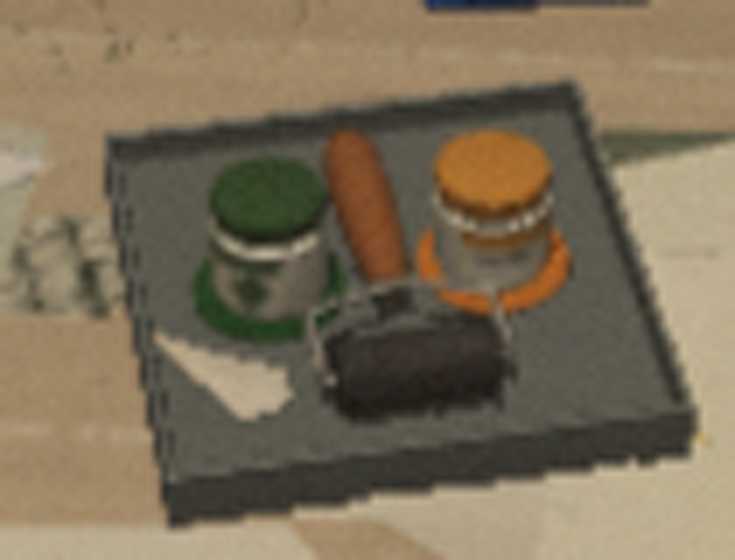

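Emit:
carry_out --pt "0.28 0.61 0.02 -5 -1" --pt "0.28 0.61 0.02 -5 -1" --pt "0.28 0.61 0.02 -5 -1" --pt "0.28 0.61 0.02 -5 -1" --pt "0.28 0.61 0.02 -5 -1" --pt "0.28 0.61 0.02 -5 -1" --pt "0.28 0.61 0.02 -5 -1" --pt "0.28 0.61 0.02 -5 -1" --pt "0.28 0.61 0.02 -5 -1" --pt "0.28 0.61 0.02 -5 -1" --pt "0.28 0.61 0.02 -5 -1" --pt "0.28 0.61 0.02 -5 -1" --pt "0.28 0.61 0.02 -5 -1" --pt "0.28 0.61 0.02 -5 -1" --pt "0.28 0.61 0.02 -5 -1" --pt "0.28 0.61 0.02 -5 -1" --pt "0.28 0.61 0.02 -5 -1" --pt "0.28 0.61 0.02 -5 -1"

```text
time_s: 1.95
tool_pos: [0.5018, -0.0025, 0.4246]
tool_rot: [180.0, -0.0, -75.2]
force: [-0.3, -0.1, -0.6]
grip_width: 0.0867
```

```bash
cat > snap.py <<'E'
import sys
from h import *
n=sys.argv[1];o=env.get_obs();p,d=env.read_camera("wrist")
np.savez(n+".npz",p=p,d=d,pos=o["tool_pos"],rot=o["tool_rot"]);cv2.imwrite(f"pics/{n}.png",p[:,:,::-1])
print(o["time_s"],o["tool_pos"],o["tool_rot"],o["qpos"].round(1),o["grip_width"])
E
python3 snap.py w1
```

```text
1.95 [ 0.50182803 -0.00253675  0.42462176] [ 1.79964873e+02 -3.03680217e-02 -7.51838502e+01] [ 35.9   1.4 -38.9 100.8   0.9  78.1 -78.4] 0.08665257796019836
```

View pics/w1.png

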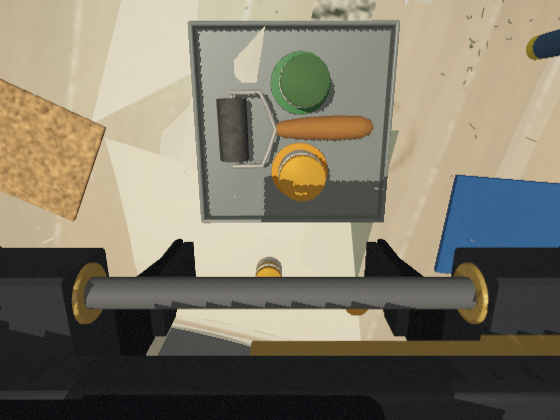

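Wrist view: tray from (190,22) to (398,220), moss lid (304,80), ochre lid (304,176), handle (277–372,128), roller (233,130). Next I'll fit these.

```bash
cat > m1.py <<'E'
import sys
from h import *
z=np.load(sys.argv[1]+".npz");p,d=z["p"],z["d"];o=dict(tool_pos=z["pos"],tool_rot=z["rot"])
K,T=cam("wrist",o);P=cloud(K,T,d);Z=P[...,2];ok=d>0
H,S,V=cv2.split(cv2.cvtColor(p,cv2.COLOR_RGB2HSV))
rows=np.arange(420)[:,None]<238
for k,m,zz in [("tray",(Z>.024)&(Z<.034)&(S<60),.03),("moss",(H>40)&(H<85)&(S>60)&(Z>.055),.068),("ochre",(H>10)&(H<26)&(S>120)&(Z>.055),.068),("handle",(H>4)&(H<20)&(S>110)&(Z>.024)&(Z<.05),.03),("rubber",(V<90)&(Z>.028)&(Z<.055),.035)]:
    m=(m&ok&rows).astype(np.uint8)
    if k!="tray": m=cv2.morphologyEx(m,cv2.MORPH_OPEN,np.ones((3,3)))
    c=big(m)[0];w=(onplane(K,T,c[:,0],zz)[:,:2]*1000).astype(np.float32)
    r=cv2.minAreaRect(w);e=cv2.minEnclosingCircle(w)
    mm=np.zeros_like(m);cv2.drawContours(mm,[c],-1,1,-1)
    print(k,np.round(r[0],1),np.round(r[1],1),round(r[2],1),"circ",np.round(e[0],1),round(e[1],1),"z",np.percentile(Z[(mm>0)&ok],[10,50,95]).round(4), cv2.boundingRect(c))
E
python3 m1.py w1
```

```text
tray [557.1  -3.6] [209.4 209.5] 15.0 circ [557.1  -3.4] 146.8 z [0.0153 0.0169 0.0689] (187, 20, 213, 204)
moss [ 6.04e+02 -6.00e-01] [45.2 45.3] 14.8 circ [ 6.037e+02 -5.000e-01] 23.4 z [0.0679 0.069  0.0702] (280, 54, 50, 53)
ochre [515.6 -23.2] [45.4 45.7] 14.8 circ [515.4 -22.9] 23.6 z [0.0677 0.0689 0.0701] (279, 155, 47, 46)
handle [567.3 -35.4] [ 23.9 102. ] 14.8 circ [568.9 -35. ] 51.1 z [0.0353 0.0398 0.0424] (276, 116, 97, 24)
rubber [541.6  52.3] [64.9 20.3] 15.9 circ [541.5  52.5] 32.7 z [0.0368 0.044  0.0472] (228, 98, 21, 64)
```

Emit:
carry_out --pt "-0.04 -0.31 0 0 -0.5" --pt "-0.04 -0.31 0 0 -0.5" --pt "-0.04 -0.31 0 0 -0.5" --pt "-0.04 -0.31 0 0 -0.5" --pt "-0.04 -0.31 0 0 -0.5" --pt "-0.04 -0.31 0 0 -0.5" --pt "-0.04 -0.31 0 0 -0.5" --pt "-0.04 -0.31 0 0 -0.5" --pt "-0.04 -0.31 0 0 -0.5" --pt "-0.04 -0.31 0 0 -0.5" --pt "-0.04 -0.31 0 0 -0.5"

```text
time_s: 3.1
tool_pos: [0.4628, -0.3089, 0.4251]
tool_rot: [-180.0, -0.0, -74.8]
force: [0.3, -0.2, 0.2]
grip_width: 0.0654
```

```bash
python3 snap.py w2
```

```text
3.1 [ 0.46283598 -0.30889432  0.42513682] [-1.79981744e+02 -1.86473249e-02 -7.48299664e+01] [ 52.3   7.7 -23.4  94.3   3.1  78.6 -46.3] 0.0653774472253975
```

Emit:
carry_out --pt "-0.05 0.61 0 0 -0.5" --pt "-0.05 0.61 0 0 -0.5" --pt "-0.05 0.61 0 0 -0.5" --pt "-0.05 0.61 0 0 -0.5" --pt "-0.05 0.61 0 0 -0.5" --pt "-0.05 0.61 0 0 -0.5" --pt "-0.05 0.61 0 0 -0.5" --pt "-0.05 0.61 0 0 -0.5" --pt "-0.05 0.61 0 0 -0.5" --pt "-0.05 0.61 0 0 -0.5" --pt "-0.05 0.61 0 0 -0.5" --pt "-0.05 0.61 0 0 -0.5" --pt "-0.05 0.61 0 0 -0.5" --pt "-0.05 0.61 0 0 -0.5" --pt "-0.05 0.61 0 0 -0.5" --pt "-0.05 0.61 0 0 -0.5"

```text
time_s: 4.75
tool_pos: [0.4125, 0.2978, 0.4246]
tool_rot: [-180.0, -0.1, -75.1]
force: [0.0, 0.0, -0.4]
grip_width: 0.065
```

```bash
python3 snap.py w3; python3 -c "
import cv2,numpy as np
cv2.imwrite('pics/w23.png',np.vstack([cv2.imread('pics/w2.png')[:290],cv2.imread('pics/w3.png')[:290]]))"
```

```text
4.75 [0.41254198 0.29784547 0.42463864] [-1.79999623e+02 -9.58034775e-02 -7.51412431e+01] [  23.4    5.2  -64.8   99.4    4.9   78.4 -117.4] 0.06501796852143886
```

View pics/w23.png

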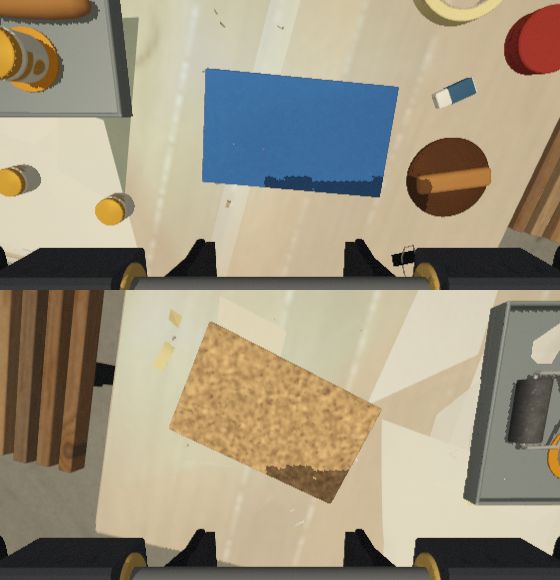

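Top view: slab corners about (205,69)-(398,88)-(380,197)-(203,181). Bottom view: mat corners about (210,32)-(381,118)-(331,212)-(170,140).

Run:
```python
from h import *
rows=np.arange(420)[:,None]<238
for n,zz in [("w2",.012),("w3",.006)]:
    z=np.load(n+".npz");p,d=z["p"],z["d"];K,T=cam("wrist",dict(tool_pos=z["pos"],tool_rot=z["rot"]));P=cloud(K,T,d)
    H,S,V=cv2.split(cv2.cvtColor(p,cv2.COLOR_RGB2HSV))
    m=(H>95)&(H<125)&(S>100) if n=="w2" else (H>5)&(H<25)&(S>85)
    m=cv2.morphologyEx((m&rows).astype(np.uint8),cv2.MORPH_OPEN,np.ones((3,3)))
    m=cv2.morphologyEx(m,cv2.MORPH_CLOSE,np.ones((7,7)))
    c=big(m)[0];w=(onplane(K,T,c[:,0],zz)[:,:2]*1000).astype(np.float32)
    mm=np.zeros_like(m);cv2.drawContours(mm,[c],-1,1,-1)
    print(n,cv2.boundingRect(c),[np.round(a,1) for a in cv2.minAreaRect(w)],np.median(P[...,2][mm>0]).round(4))
    # tray far side edges
    t=((P[...,2]>.026)&(P[...,2]<.034)&rows)
```

```text
w2 (203, 69, 195, 128) [array([ 512.3, -316.5]), array([123.3, 208.6]), np.float64(9.9)] 0.013
w3 (169, 32, 212, 181) [array([462.3, 315.8]), array([209.3, 124.1]), np.float64(79.2)] 0.007
```

Emit:
carry_out --pt "0.192 -0.3 -0.1 -15 -0.5" --pt "0.192 -0.3 -0.1 -15 -0.5" --pt "0.192 -0.3 -0.1 -15 -0.5" --pt "0.192 -0.3 -0.1 -15 -0.5" --pt "0.192 -0.3 -0.1 -15 -0.5" --pt "0.192 -0.3 -0.1 -15 -0.5" --pt "0.192 -0.3 -0.1 -15 -0.5" --pt "0.192 -0.3 -0.1 -15 -0.5" --pt "0.192 -0.3 -0.1 -15 -0.5" --pt "0.192 -0.3 -0.1 -15 -0.5" --pt "0.192 -0.3 -0.1 -15 -0.5"

```text
time_s: 5.9
tool_pos: [0.6035, 0.0009, 0.3256]
tool_rot: [-180.0, 0.0, -89.9]
force: [-0.4, -0.7, 0.4]
grip_width: 0.0649
```

```bash
python3 snap.py w4
```

```text
5.9 [0.60353182 0.00091062 0.32563208] [-1.79957379e+02  1.22925133e-02 -8.98887138e+01] [  36.7   22.5  -48.6   94.5   17.7   71.  -105.5] 0.06486482567267789
```

View pics/w4.png

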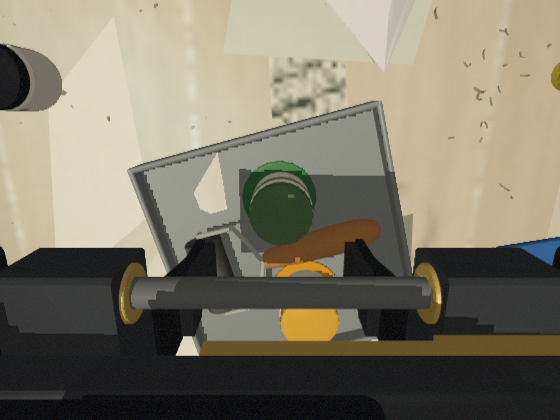

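Moss lid at about (281,212), visible between the fingers. I'll check its position from this second view.

```bash
python3 m1.py w4 2>&1 | head -3
python3 - <<'E'
from h import *
z=np.load("w4.npz");p,d=z["p"],z["d"];K,T=cam("wrist",dict(tool_pos=z["pos"],tool_rot=z["rot"]));Z=cloud(K,T,d)[...,2]
H,S,V=cv2.split(cv2.cvtColor(p,cv2.COLOR_RGB2HSV))
m=((H>40)&(H<85)&(S>60)&(Z>.064)&(Z<.075)).astype(np.uint8);c=big(m)[0]
w=(onplane(K,T,c[:,0],.068)[:,:2]*1000).astype(np.float32);print(cv2.minEnclosingCircle(w),cv2.boundingRect(c),np.median(Z[m>0]))
E
```

```text
tray [602.6   8.7] [116.2 209.3] 14.9 circ [602.1   8.4] 118.8 z [0.0276 0.0303 0.0317] (127, 101, 279, 137)
moss [ 6.081e+02 -4.000e-01] [41.3 45.6] 0.1 circ [ 6.053e+02 -3.000e-01] 23.7 z [0.0677 0.0688 0.0699] (249, 182, 64, 56)
Traceback (most recent call last):
((604.6994018554688, -0.5004041790962219), 23.58844566345215) (249, 183, 65, 62) 0.06880232114066157
```

Emit:
carry_out --pt "0 0 -0.04 0 -0.5" --pt "0 0 -0.08 0 -0.5" --pt "0 0 -0.105 0 -0.5" --pt "0 0 -0.116 0 -0.5" --pt "0 0 -0.116 0 -0.5" --pt "0 0 -0.116 0 0" --pt "0 0 -0.116 0 1" --pt "0 0 -0.116 0 1" --pt "0 0 -0.116 0 1" --pt "0 0 -0.116 0 1" --pt "0 0 -0.116 0 1" --pt "0 0 -0.116 0 1" --grip_force 20

```text
time_s: 7.15
tool_pos: [0.6048, -0.0006, 0.2103]
tool_rot: [-179.9, -0.0, -90.0]
force: [-1.0, 0.5, 6.2]
grip_width: 0.0474
```

Emit:
carry_out --pt "0 0 0.02 0 1" --pt "0 0 0.06 0 1" --pt "0 0 0.1 0 1" --pt "0 0 0.1 0 1" --pt "0 0 0.1 0 1"

```text
time_s: 7.65
tool_pos: [0.6042, -0.001, 0.3095]
tool_rot: [-179.9, -0.1, -90.0]
force: [-0.8, 0.2, -1.3]
grip_width: 0.0477
```

```bash
python3 snap.py w5
```

```text
7.65 [ 0.60421847 -0.00100096  0.30947   ] [-1.79916494e+02 -5.03406373e-02 -9.00349841e+01] [  36.5   23.4  -48.2   95.4   18.5   69.4 -106.1] 0.04772930810615367
```

View pics/w5.png

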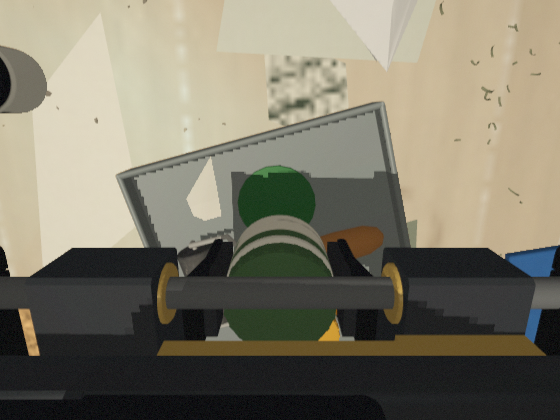

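The jar is held (47.7 mm) and clear of its coaster, which shows at (277,200). Carrying it to the far half of the mat.

Emit:
carry_out --pt "-0.134 0.36 0 30 1" --pt "-0.134 0.36 0 30 1" --pt "-0.134 0.36 0 30 1" --pt "-0.134 0.36 0 30 1" --pt "-0.134 0.36 0 30 1" --pt "-0.134 0.36 0 30 1" --pt "-0.134 0.36 0 30 1" --pt "-0.134 0.36 0 30 1" --pt "-0.134 0.36 0 30 1" --pt "-0.134 0.36 0 30 1" --pt "-0.134 0.36 0 30 1" --pt "-0.134 0.36 -0.04 30 1" --pt "-0.134 0.36 -0.08 30 1" --pt "-0.134 0.36 -0.095 30 1" --pt "-0.134 0.36 -0.105 30 1" --pt "-0.134 0.36 -0.111 30 1" --pt "-0.134 0.36 -0.111 30 1"

```text
time_s: 9.4
tool_pos: [0.4709, 0.3594, 0.1989]
tool_rot: [-179.9, -0.0, -60.1]
force: [0.0, -0.0, -1.3]
grip_width: 0.0474
```

Emit:
carry_out --pt "0 0 -0.001 0 1" --pt "0 0 -0.001 0 1" --pt "0 0 -0.001 0 0.1" --pt "0 0 -0.001 0 -0.3" --pt "0 0 -0.001 0 -0.5" --pt "0 0 -0.001 0 -0.5" --pt "0 0 0.03 0 -0.5" --pt "0 0 0.07 0 -0.5" --pt "0 0 0.12 0 -0.5" --pt "0 0 0.12 0 -0.5"

```text
time_s: 10.4
tool_pos: [0.471, 0.3615, 0.3243]
tool_rot: [-179.4, 0.1, -60.0]
force: [0.0, 0.4, 0.5]
grip_width: 0.0649
```

```bash
python3 snap.py w6
```

```text
10.4 [0.47104193 0.36148032 0.32433227] [-1.79387524e+02  5.78927520e-02 -5.99952724e+01] [   7.5   25.   -59.5   96.    22.8   71.4 -116.9] 0.06492452578549751
```

View pics/w6.png

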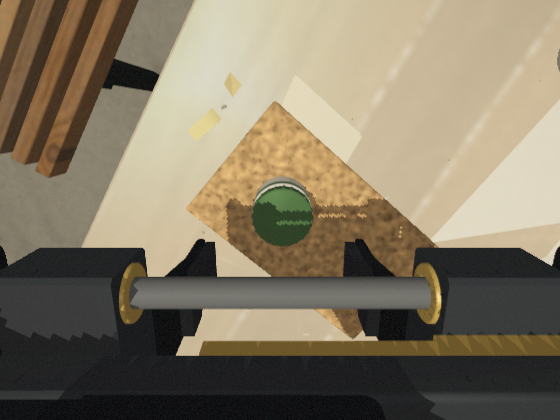

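The moss jar stands on the mat at (282,215). Next is the ochre jar.

Emit:
carry_out --pt "0.045 -0.382 0.01 0 -0.5" --pt "0.045 -0.382 0.01 0 -0.5" --pt "0.045 -0.382 0.01 0 -0.5" --pt "0.045 -0.382 0.01 0 -0.5" --pt "0.045 -0.382 0.01 0 -0.5" --pt "0.045 -0.382 0.01 0 -0.5" --pt "0.045 -0.382 0.01 0 -0.5" --pt "0.045 -0.382 0.01 0 -0.5" --pt "0.045 -0.382 0.01 0 -0.5" --pt "0.045 -0.382 0.01 0 -0.5" --pt "0.045 -0.382 0.01 0 -0.5" --pt "0.045 -0.382 0.01 0 -0.5"

```text
time_s: 11.65
tool_pos: [0.5149, -0.0212, 0.3274]
tool_rot: [180.0, 0.0, -59.8]
force: [0.1, 0.3, -0.2]
grip_width: 0.0655
```

```bash
python3 snap.py w7;  python3 - <<'E'
from h import *
z=np.load("w7.npz");p,d=z["p"],z["d"];K,T=cam("wrist",dict(tool_pos=z["pos"],tool_rot=z["rot"]));Z=cloud(K,T,d)[...,2]
H,S,V=cv2.split(cv2.cvtColor(p,cv2.COLOR_RGB2HSV))
m=((H>8)&(H<28)&(S>110)&(Z>.064)&(Z<.075)).astype(np.uint8);c=big(m)[0]
w=(onplane(K,T,c[:,0],.068)[:,:2]*1000).astype(np.float32);print(cv2.minEnclosingCircle(w),cv2.boundingRect(c),np.median(Z[m>0]))
E
```

```text
11.65 [ 0.51485874 -0.02115045  0.32742936] [ 1.79979242e+02  3.81991276e-02 -5.98450292e+01] [ 52.5  11.4 -57.9 106.2  10.4  68.  -68.6] 0.06548137891052587
((515.0314331054688, -23.262367248535156), 23.71636390686035) (249, 184, 65, 62) 0.06877630454054526
```

View pics/w7.png

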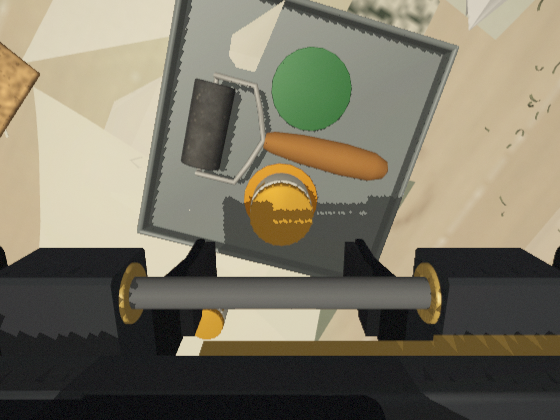

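Ochre lid is at (281,212), well centred, and the moss coaster at (311,89) is clear. I'll grip the jar.

Emit:
carry_out --pt "0 0 -0.04 0 -0.5" --pt "0 0 -0.08 0 -0.5" --pt "0 0 -0.105 0 -0.5" --pt "0 0 -0.118 0 -0.5" --pt "0 0 -0.118 0 -0.5" --pt "0 0 -0.118 0 0" --pt "0 0 -0.118 0 1" --pt "0 0 -0.118 0 1" --pt "0 0 -0.118 0 1" --pt "0 0 -0.118 0 1" --pt "0 0 -0.118 0 1" --pt "0 0 -0.1 0 1" --pt "0 0 -0.06 0 1" --pt "0 0 -0.02 0 1" --pt "0 0 -0.02 0 1" --grip_force 20

```text
time_s: 13.2
tool_pos: [0.5173, -0.0224, 0.3129]
tool_rot: [-179.6, -0.4, -60.0]
force: [1.0, -0.4, -1.8]
grip_width: 0.0473
```

```bash
python3 snap.py w8;  python3 - <<'E'
from h import *
z=np.load("w7.npz");p,d=z["p"],z["d"];K,T=cam("wrist",dict(tool_pos=z["pos"],tool_rot=z["rot"]));Z=cloud(K,T,d)[...,2]
H,S,V=cv2.split(cv2.cvtColor(p,cv2.COLOR_RGB2HSV))
m=((H>40)&(H<85)&(S>60)&(Z<.03)&(Z>.01)).astype(np.uint8);c=big(m)[0]
w=(onplane(K,T,c[:,0],.018)[:,:2]*1000).astype(np.float32);print("moss coaster",cv2.minEnclosingCircle(w),cv2.fitEllipse(w))
E
```

```text
13.2 [ 0.51728205 -0.02236907  0.31289381] [-179.61082505   -0.39902086  -60.02588771] [ 52.3  12.8 -58.  107.1  12.   66.  -69.9] 0.047259451625882826
moss coaster ((604.7056884765625, 0.7161145210266113), 31.914066314697266) ((604.6897583007812, 0.7786368131637573), (62.642822265625, 62.805877685546875), 178.6072540283203)
```

View pics/w8.png

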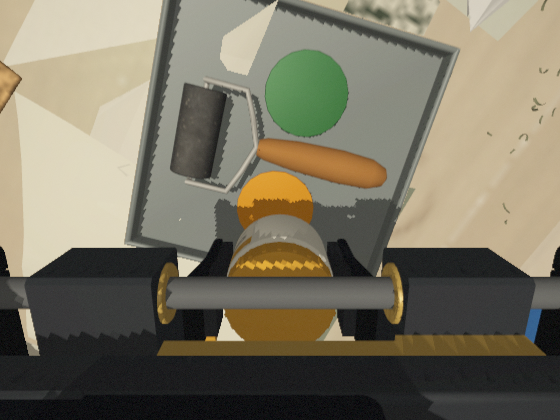

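Ochre is held. I'll place it on the near half of the mat.

Emit:
carry_out --pt "-0.061 0.296 0 0 1" --pt "-0.061 0.296 0 0 1" --pt "-0.061 0.296 0 0 1" --pt "-0.061 0.296 0 0 1" --pt "-0.061 0.296 0 0 1" --pt "-0.061 0.296 0 0 1" --pt "-0.061 0.296 0 0 1" --pt "-0.061 0.296 0 0 1" --pt "-0.061 0.296 0 0 1" --pt "-0.061 0.296 -0.04 0 1" --pt "-0.061 0.296 -0.08 0 1" --pt "-0.061 0.296 -0.1 0 1" --pt "-0.061 0.296 -0.107 0 1" --pt "-0.061 0.296 -0.11 0 1" --pt "-0.061 0.296 -0.11 0 1" --pt "-0.061 0.296 -0.11 0 1"

```text
time_s: 14.85
tool_pos: [0.4553, 0.2716, 0.1984]
tool_rot: [-180.0, -0.1, -60.2]
force: [-0.8, -1.5, 2.2]
grip_width: 0.0476
```

Emit:
carry_out --pt "0 0 0 0 0.2" --pt "0 0 0 0 0" --pt "0 0 0 0 -0.3" --pt "0 0 0 0 -0.4" --pt "0 0 0 0 -0.4" --pt "0 0 0.03 0 -0.4" --pt "0 0 0.07 0 -0.4" --pt "0 0 0.13 0 -0.4" --pt "0 0 0.13 0 -0.4" --pt "0 0 0.13 0 -0.4"

```text
time_s: 15.85
tool_pos: [0.4546, 0.274, 0.3296]
tool_rot: [-179.8, -0.1, -60.0]
force: [0.2, -0.1, -0.9]
grip_width: 0.0611
```

```bash
python3 snap.py w9
```

```text
15.85 [0.45455445 0.27399669 0.32960562] [-1.79754062e+02 -5.03040967e-02 -6.00057445e+01] [  23.4   16.6  -65.2  104.1   16.1   69.4 -106.6] 0.06113421546345479
```

View pics/w9.png

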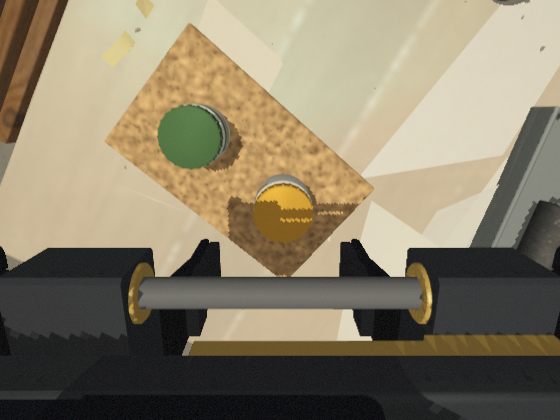

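Emit:
carry_out --pt "0.104 -0.274 0.03 75 -0.4" --pt "0.104 -0.274 0.03 75 -0.4" --pt "0.104 -0.274 0.03 75 -0.4" --pt "0.104 -0.274 0.03 75 -0.4" --pt "0.104 -0.274 0.03 75 -0.4" --pt "0.104 -0.274 0.03 75 -0.4" --pt "0.104 -0.274 0.03 75 -0.4" --pt "0.104 -0.274 0.03 75 -0.4" --pt "0.104 -0.274 0.03 75 -0.4" --pt "0.104 -0.274 0.03 75 -0.4" --pt "0.104 -0.274 0.03 75 -0.4" --pt "0.104 -0.274 0.03 75 -0.4" --pt "0.104 -0.274 0.03 75 -0.4"

```text
time_s: 17.2
tool_pos: [0.558, -0.0006, 0.3575]
tool_rot: [180.0, 0.0, 14.9]
force: [-0.2, 0.7, 0.8]
grip_width: 0.0607
```

```bash
python3 snap.py w10
python3 - <<'E'
from h import *
def L(n):
    z=np.load(n+".npz");p,d=z["p"],z["d"];K,T=cam("wrist",dict(tool_pos=z["pos"],tool_rot=z["rot"]));Z=cloud(K,T,d)[...,2]
    return K,T,Z,*cv2.split(cv2.cvtColor(p,cv2.COLOR_RGB2HSV))
def rep(k,m,h,K,T):
    c=big(m.astype(np.uint8))[0];w=(onplane(K,T,c[:,0],h)[:,:2]*1000).astype(np.float32)
    print(k,[np.round(a,1) for a in cv2.minEnclosingCircle(w)],[np.round(a,1) for a in cv2.minAreaRect(w)],cv2.boundingRect(c))
K,T,Z,H,S,V=L("w9")
rep("moss on mat",(H>40)&(H<85)&(S>60)&(Z>.05)&(Z<.065),.056,K,T)
rep("ochre on mat",(H>8)&(H<28)&(S>110)&(Z>.05)&(Z<.065),.056,K,T)
K,T,Z,H,S,V=L("w8")
rep("handle w8",(H>4)&(H<20)&(S>110)&(Z>.024)&(Z<.05)&(np.arange(420)[:,None]<190),.03,K,T)
K,T,Z,H,S,V=L("w10")
rep("handle w10",(H>4)&(H<20)&(S>110)&(Z>.024)&(Z<.05)&(np.arange(420)[:,None]<240),.03,K,T)
E
```

```text
17.2 [ 0.55802298 -0.00063596  0.35749712] [1.79984597e+02 1.99433147e-02 1.49271546e+01] [ 57.7  25.3 -74.7  98.3  25.1  76.   -7.1] 0.060664527129680755
moss on mat [array([469. , 356.3]), np.float64(23.4)] [array([469.2, 356.4]), array([44.6, 46.6]), np.float64(36.8)] (158, 105, 65, 64)
ochre on mat [array([452.9, 269. ]), np.float64(24.0)] [array([453. , 268.9]), array([47.2, 46.2]), np.float64(37.2)] (253, 183, 61, 60)
handle w8 [array([564.6, -36.2]), np.float64(51.2)] [array([565.4, -36. ]), array([ 24.9, 102.4]), np.float64(15.8)] (256, 138, 131, 50)
handle w10 [array([562.9, -17.6]), np.float64(32.2)] [array([562.7, -16.8]), array([24.8, 61. ]), np.float64(14.9)] (266, 176, 27, 64)
```

View pics/w10.png

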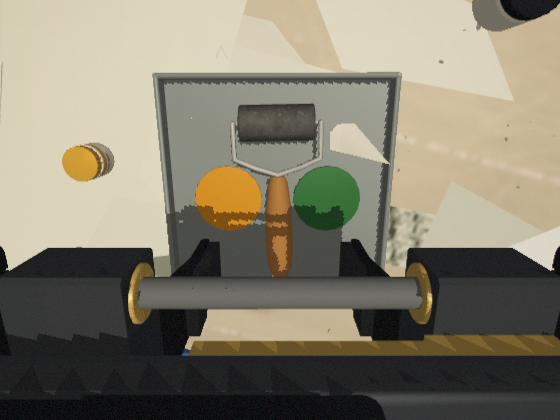

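Roller handle at (279,225), coasters at (228,198) ochre and (326,198) moss. I'll grip the handle with the fingertips just above the coasters.

Emit:
carry_out --pt "-0.001 -0.001 -0.05 0 -0.4" --pt "-0.001 -0.001 -0.1 0 -0.4" --pt "-0.001 -0.001 -0.135 0 -0.4" --pt "-0.001 -0.001 -0.15 0 -0.4" --pt "-0.001 -0.001 -0.155 0 -0.4" --pt "-0.001 -0.001 -0.155 0 -0.4" --pt "-0.001 -0.001 -0.155 0 0.1" --pt "-0.001 -0.001 -0.155 0 1" --pt "-0.001 -0.001 -0.155 0 1" --pt "-0.001 -0.001 -0.155 0 1" --pt "-0.001 -0.001 -0.155 0 1" --pt "-0.001 -0.001 -0.155 0 1" --pt "-0.001 -0.001 -0.155 0 1" --grip_force 25

```text
time_s: 18.55
tool_pos: [0.5571, -0.002, 0.2029]
tool_rot: [180.0, 0.0, 15.0]
force: [-1.1, -0.3, 0.8]
grip_width: 0.0196
```

Emit:
carry_out --pt "0 0 0.01 0 1" --pt "0 0 0.04 0 1" --pt "0 0 0.08 0 1" --pt "0 0 0.12 0 1" --pt "0 0 0.12 0 1" --pt "0 0 0.12 0 1"

```text
time_s: 19.15
tool_pos: [0.5572, -0.0018, 0.3237]
tool_rot: [179.9, -0.1, 15.0]
force: [-0.6, -0.3, -0.7]
grip_width: 0.0196
```

```bash
python3 snap.py w11
```

```text
19.15 [ 0.55721816 -0.00181457  0.32366911] [ 1.79929481e+02 -7.38107406e-02  1.49751151e+01] [ 56.4  26.8 -72.9 100.8  26.9  72.7  -8.2] 0.01956716994515443
```

View pics/w11.png

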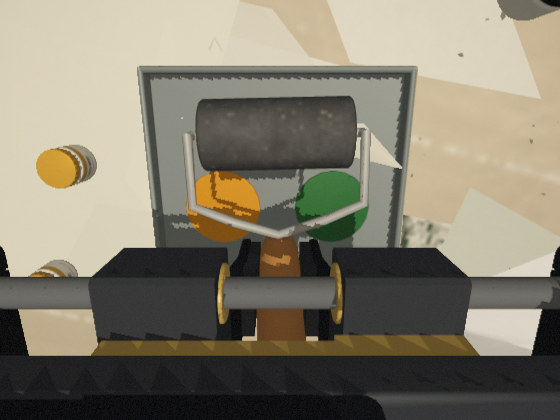

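The roller is lifted with the rubber at (276,132). I'll check that it hangs level.

```bash
cat > rol.py <<'E'
import sys
from h import *
z=np.load(sys.argv[1]+".npz");p,d=z["p"],z["d"];K,T=cam("wrist",dict(tool_pos=z["pos"],tool_rot=z["rot"]));P=cloud(K,T,d)
H,S,V=cv2.split(cv2.cvtColor(p,cv2.COLOR_RGB2HSV))
lo=float(sys.argv[2])
m=((V<110)&(P[...,2]>lo)&(np.arange(420)[:,None]<225)).astype(np.uint8);m=cv2.morphologyEx(m,cv2.MORPH_OPEN,np.ones((5,5)))
c=big(m)[0];mm=np.zeros_like(m);cv2.drawContours(mm,[c],-1,1,-1);Q=P[(mm>0)&(d>0)]
top=Q[:,2]>np.percentile(Q[:,2],95)-.004
q=Q[top];ctr=q.mean(0);yaw=np.radians(z["rot"][2])
ax=np.array([np.cos(yaw),np.sin(yaw)]);ay=np.array([-ax[1],ax[0]])
rel=(Q[:,:2]-z["pos"][:2]);print("ztop",np.percentile(Q[:,2],[95,99]),"top centre rel tool x,y",((q[:,:2]-z["pos"][:2])@np.c_[ax,ay]).mean(0).round(4),"xrange",np.percentile(rel@ax,[1,99]).round(4))
a,b=(rel[top]@ax),(q[:,2]);print("roll slope",np.polyfit(a,b,1)[0], "yaw slope(top line)",np.polyfit(a,rel[top]@ay,1)[0])
E
python3 rol.py w11 .12; python3 rol.py w10 .03
```

```text
ztop [0.16610323 0.16664553] top centre rel tool x,y [-0.0005  0.0623] xrange [-0.0317  0.0306]
roll slope 0.0015533625383297336 yaw slope(top line) 0.020020557024290706
ztop [0.0475635  0.04808792] top centre rel tool x,y [-0.0019  0.0609] xrange [-0.0332  0.0291]
roll slope -0.0013676112013511206 yaw slope(top line) 0.018148648631798103
```

Emit:
carry_out --pt "-0.046 -0.31 0 -5 1" --pt "-0.046 -0.31 0 -5 1" --pt "-0.046 -0.31 0 -5 1" --pt "-0.046 -0.31 0 -5 1" --pt "-0.046 -0.31 0 -5 1" --pt "-0.046 -0.31 0 -5 1" --pt "-0.046 -0.31 0 -5 1" --pt "-0.046 -0.31 0 -5 1" --pt "-0.046 -0.31 0 -5 1" --pt "-0.046 -0.31 0 -5 1" --pt "-0.046 -0.31 -0.04 -5 1" --pt "-0.046 -0.31 -0.08 -5 1" --pt "-0.046 -0.31 -0.1 -5 1" --pt "-0.046 -0.31 -0.1 -5 1"

```text
time_s: 20.6
tool_pos: [0.5103, -0.3101, 0.2202]
tool_rot: [-179.8, 0.2, 10.1]
force: [-0.9, 1.0, -1.4]
grip_width: 0.0195
```

```bash
python3 snap.py w12; python3 rol.py w12 .03
```

```text
20.6 [ 0.51028106 -0.31007251  0.22016915] [-179.78463887    0.216301     10.13805261] [ 77.2  37.  -63.1 100.4  35.9  66.   13.2] 0.019503081677996758
ztop [0.0621499  0.06272155] top centre rel tool x,y [-0.0014  0.0631] xrange [-0.0324  0.0297]
roll slope -0.0009674495468996277 yaw slope(top line) 0.019114585196690386
```

View pics/w12.png

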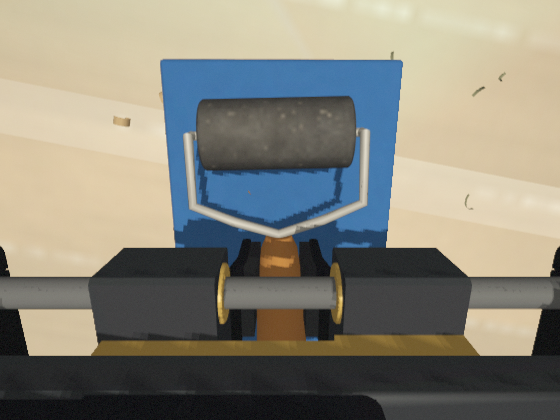

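The roller hangs centred over the slab, whose edges run from column 162 to 402. Lowering and releasing.

Emit:
carry_out --pt "0 0 -0.01 0 1" --pt "0 0 -0.018 0 1" --pt "0 0 -0.022 0 1" --pt "0 0 -0.023 0 1" --pt "0 0 -0.023 0 1"

```text
time_s: 21.15
tool_pos: [0.5112, -0.312, 0.2001]
tool_rot: [180.0, -0.0, 10.0]
force: [-0.2, -0.1, -0.9]
grip_width: 0.0195
```

Emit:
carry_out --pt "0 0 0 0 0.45" --pt "0 0 0 0 0.3" --pt "0 0 0 0 0" --pt "0 0 0 0 -0.2" --pt "0 0 0 0 -0.2" --pt "0 0 0.02 0 -0.2" --pt "0 0 0.05 0 -0.2" --pt "0 0 0.1 0 -0.2" --pt "0 0 0.14 0 -0.2" --pt "0 0 0.14 0 -0.2" --pt "0 0 0.14 0 -0.2"

```text
time_s: 22.25
tool_pos: [0.5115, -0.3117, 0.3419]
tool_rot: [179.9, -0.1, 10.0]
force: [-0.6, 0.3, -0.4]
grip_width: 0.0519
```

```bash
python3 snap.py w13; python3 rol.py w13 .03
```

```text
22.25 [ 0.5115     -0.31167621  0.34189656] [ 1.79851959e+02 -1.00612770e-01  9.98976081e+00] [ 81.5  30.2 -69.4  93.8  29.1  76.3  17.6] 0.05187079185439097
ztop [0.04440527 0.04502534] top centre rel tool x,y [-0.0009  0.0619] xrange [-0.0322  0.0302]
roll slope 0.0018887538069792432 yaw slope(top line) 0.01749838618276188
```

View pics/w13.png

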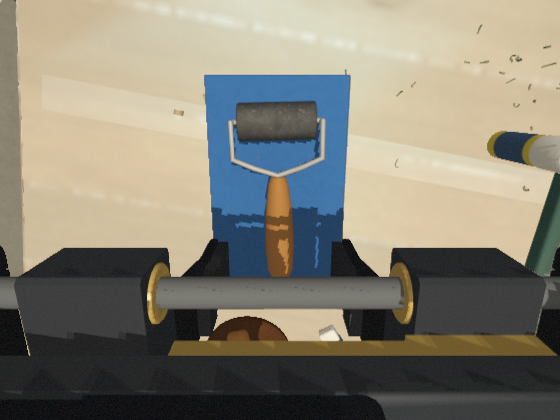

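The roller lies centred and flat on the slab (top at 44 mm against 43 expected). Returning for the ochre jar.

Emit:
carry_out --pt "-0.058 0.583 -0.01 -70 -0.5" --pt "-0.058 0.583 -0.01 -70 -0.5" --pt "-0.058 0.583 -0.01 -70 -0.5" --pt "-0.058 0.583 -0.01 -70 -0.5" --pt "-0.058 0.583 -0.01 -70 -0.5" --pt "-0.058 0.583 -0.01 -70 -0.5" --pt "-0.058 0.583 -0.01 -70 -0.5" --pt "-0.058 0.583 -0.01 -70 -0.5" --pt "-0.058 0.583 -0.01 -70 -0.5" --pt "-0.058 0.583 -0.01 -70 -0.5" --pt "-0.058 0.583 -0.01 -70 -0.5" --pt "-0.058 0.583 -0.01 -70 -0.5" --pt "-0.058 0.583 -0.01 -70 -0.5" --pt "-0.058 0.583 -0.01 -70 -0.5" --pt "-0.058 0.583 -0.01 -70 -0.5" --pt "-0.058 0.583 -0.01 -70 -0.5"

```text
time_s: 23.9
tool_pos: [0.454, 0.269, 0.3292]
tool_rot: [179.9, -0.1, -60.2]
force: [-0.1, -1.1, 0.0]
grip_width: 0.0649
```

```bash
python3 snap.py w14
cat > lids.py <<'E'
import sys
from h import *
z=np.load(sys.argv[1]+".npz");p,d=z["p"],z["d"];K,T=cam("wrist",dict(tool_pos=z["pos"],tool_rot=z["rot"]));Z=cloud(K,T,d)[...,2];h=float(sys.argv[2])
H,S,V=cv2.split(cv2.cvtColor(p,cv2.COLOR_RGB2HSV))
for k,a,b,s in [("moss",40,85,60),("ochre",8,28,110)]:
    m=((H>a)&(H<b)&(S>s)&(abs(Z-h)<.007)).astype(np.uint8);m=cv2.morphologyEx(m,cv2.MORPH_OPEN,np.ones((3,3)))
    for c in big(m,2):
        if cv2.contourArea(c)<300: continue
        w=(onplane(K,T,c[:,0],h)[:,:2]*1000).astype(np.float32);print(k,[np.round(x,1) for x in cv2.minEnclosingCircle(w)],cv2.boundingRect(c))
E
python3 lids.py w14 .056
```

```text
23.9 [0.45398119 0.26897324 0.32923756] [ 1.79929314e+02 -5.20432465e-02 -6.02306386e+01] [  27.6   18.7  -70.3  104.3   18.7   70.3 -108.5] 0.06487324527218442
moss [array([471. , 357.4]), np.float64(23.7)] (151, 98, 65, 65)
ochre [array([454.4, 269.5]), np.float64(23.9)] (247, 178, 61, 59)
```

View pics/w14.png

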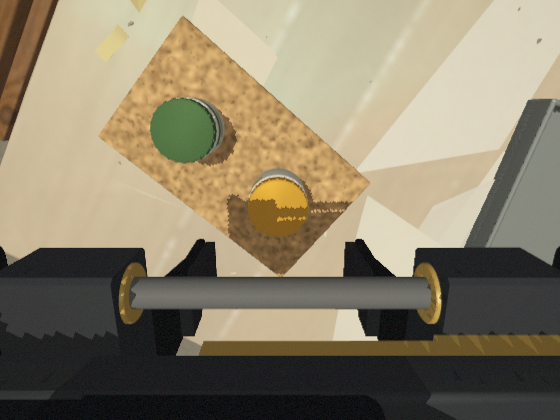

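Ochre lid is at (278,208), between the fingers. Gripping and lifting it.

Emit:
carry_out --pt "0.001 -0.001 -0.05 0 -0.5" --pt "0.001 -0.001 -0.09 0 -0.5" --pt "0.001 -0.001 -0.12 0 -0.5" --pt "0.001 -0.001 -0.132 0 -0.5" --pt "0.001 -0.001 -0.132 0 -0.5" --pt "0.001 -0.001 -0.132 0 0" --pt "0.001 -0.001 -0.132 0 1" --pt "0.001 -0.001 -0.132 0 1" --pt "0.001 -0.001 -0.132 0 1" --pt "0.001 -0.001 -0.132 0 1" --pt "0.001 -0.001 -0.132 0 1" --pt "0.001 -0.001 -0.11 0 1" --pt "0.001 -0.001 -0.06 0 1" --pt "0.001 -0.001 -0.02 0 1" --pt "0.001 -0.001 -0.02 0 1" --grip_force 20

```text
time_s: 25.45
tool_pos: [0.4554, 0.2721, 0.315]
tool_rot: [-179.5, -0.1, -60.0]
force: [0.3, 0.3, -1.3]
grip_width: 0.0477
```

Emit:
carry_out --pt "0.06 -0.2935 0 0 1" --pt "0.06 -0.2935 0 0 1" --pt "0.06 -0.2935 0 0 1" --pt "0.06 -0.2935 0 0 1" --pt "0.06 -0.2935 0 0 1" --pt "0.06 -0.2935 0 0 1" --pt "0.06 -0.2935 0 0 1" --pt "0.06 -0.2935 0 0 1" --pt "0.06 -0.2935 0 0 1" --pt "0.06 -0.2935 -0.04 0 1" --pt "0.06 -0.2935 -0.075 0 1" --pt "0.06 -0.2935 -0.092 0 1" --pt "0.06 -0.2935 -0.097 0 1" --pt "0.06 -0.2935 -0.099 0 1" --pt "0.06 -0.2935 -0.1 0 1" --pt "0.06 -0.2935 -0.1 0 1"

```text
time_s: 27.05
tool_pos: [0.5149, -0.0226, 0.2112]
tool_rot: [-179.9, -0.1, -60.0]
force: [-1.1, 1.5, 2.4]
grip_width: 0.0473
```

Emit:
carry_out --pt "0 0 0 0 0.2" --pt "0 0 0 0 0" --pt "0 0 0 0 -0.3" --pt "0 0 0 0 -0.4" --pt "0 0 0 0 -0.4" --pt "0 0 0.03 0 -0.4" --pt "0 0 0.07 0 -0.4" --pt "0 0 0.12 0 -0.4" --pt "0 0 0.12 0 -0.4" --pt "0 0 0.12 0 -0.4"

```text
time_s: 28.05
tool_pos: [0.5145, -0.0238, 0.3308]
tool_rot: [-179.9, -0.2, -60.1]
force: [0.1, -0.4, -0.4]
grip_width: 0.0613
```

```bash
python3 snap.py w15; python3 lids.py w15 .068
```

```text
28.05 [ 0.51450799 -0.02378484  0.33076063] [-1.79942109e+02 -1.60380738e-01 -6.00708352e+01] [ 62.3  15.4 -70.  105.9  15.6  69.3 -72.7] 0.06133869355063252
ochre [array([514.6, -23.8]), np.float64(23.8)] (246, 182, 64, 62)
```

View pics/w15.png

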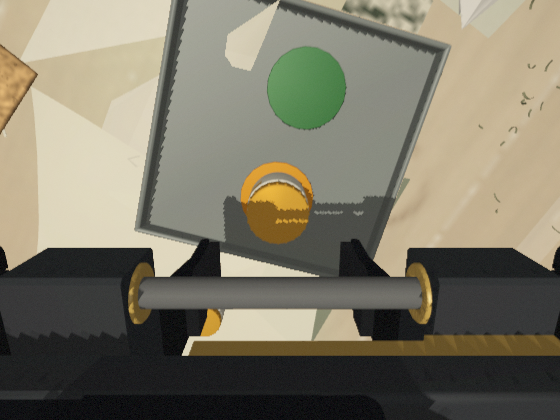

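Ochre stands centred on its coaster. Now the moss jar.

Emit:
carry_out --pt "-0.0435 0.3815 0 0 -0.5" --pt "-0.0435 0.3815 0 0 -0.5" --pt "-0.0435 0.3815 0 0 -0.5" --pt "-0.0435 0.3815 0 0 -0.5" --pt "-0.0435 0.3815 0 0 -0.5" --pt "-0.0435 0.3815 0 0 -0.5" --pt "-0.0435 0.3815 0 0 -0.5" --pt "-0.0435 0.3815 0 0 -0.5" --pt "-0.0435 0.3815 0 0 -0.5" --pt "-0.0435 0.3815 0 0 -0.5" --pt "-0.0435 0.3815 0 0 -0.5" --pt "-0.0435 0.3815 0 0 -0.5"

```text
time_s: 29.3
tool_pos: [0.4716, 0.3562, 0.329]
tool_rot: [179.9, -0.1, -60.2]
force: [-0.8, 0.3, 0.5]
grip_width: 0.0654
```

```bash
python3 snap.py w16; python3 lids.py w16 .056
```

```text
29.3 [0.47158784 0.35622643 0.32899079] [ 1.79921664e+02 -7.01274433e-02 -6.01831418e+01] [  11.4   27.5  -65.1   95.7   25.9   73.7 -118.9] 0.06540783218743439
moss [array([471.4, 358.5]), np.float64(23.4)] (245, 178, 60, 59)
```

Emit:
carry_out --pt "0 0 -0.05 0 -0.5" --pt "0 0 -0.09 0 -0.5" --pt "0 0 -0.12 0 -0.5" --pt "0 0 -0.132 0 -0.5" --pt "0 0 -0.132 0 -0.5" --pt "0 0 -0.132 0 0" --pt "0 0 -0.132 0 1" --pt "0 0 -0.132 0 1" --pt "0 0 -0.132 0 1" --pt "0 0 -0.132 0 1" --pt "0 0 -0.132 0 1" --pt "0 0 -0.11 0 1" --pt "0 0 -0.06 0 1" --pt "0 0 -0.01 0 1" --pt "0 0 -0.01 0 1" --grip_force 20

```text
time_s: 30.85
tool_pos: [0.4715, 0.3606, 0.3268]
tool_rot: [-179.3, 0.1, -60.0]
force: [0.5, 1.1, -0.2]
grip_width: 0.0477
```

Emit:
carry_out --pt "0.134 -0.3575 0 -15 1" --pt "0.134 -0.3575 0 -15 1" --pt "0.134 -0.3575 0 -15 1" --pt "0.134 -0.3575 0 -15 1" --pt "0.134 -0.3575 0 -15 1" --pt "0.134 -0.3575 0 -15 1" --pt "0.134 -0.3575 0 -15 1" --pt "0.134 -0.3575 0 -15 1" --pt "0.134 -0.3575 0 -15 1" --pt "0.134 -0.3575 0 -15 1" --pt "0.134 -0.3575 0 -15 1" --pt "0.134 -0.3575 -0.04 -15 1" --pt "0.134 -0.3575 -0.08 -15 1" --pt "0.134 -0.3575 -0.1 -15 1" --pt "0.134 -0.3575 -0.107 -15 1" --pt "0.134 -0.3575 -0.11 -15 1" --pt "0.134 -0.3575 -0.11 -15 1" --pt "0.134 -0.3575 -0.11 -15 1"

```text
time_s: 32.65
tool_pos: [0.6048, 0.0024, 0.2112]
tool_rot: [-179.9, 0.0, -74.9]
force: [-2.7, 0.3, 3.0]
grip_width: 0.0476
```

Emit:
carry_out --pt "0 0 0 0 0.2" --pt "0 0 0 0 0" --pt "0 0 0 0 -0.3" --pt "0 0 0 0 -0.4" --pt "0 0 0 0 -0.4" --pt "0 0 0.03 0 -0.4" --pt "0 0 0.07 0 -0.4" --pt "0 0 0.12 0 -0.4" --pt "-0.08 -0.02 0.16 0 -0.4" --pt "-0.08 -0.02 0.2 0 -0.4" --pt "-0.08 -0.02 0.21 0 -0.4" --pt "-0.08 -0.02 0.21 0 -0.4" --pt "-0.08 -0.02 0.21 0 -0.4"

```text
time_s: 33.95
tool_pos: [0.5247, -0.0199, 0.42]
tool_rot: [-180.0, -0.1, -75.1]
force: [0.6, 0.0, -0.4]
grip_width: 0.0612
```

```bash
python3 snap.py w17; python3 lids.py w17 .068; python3 -c "
from h import *
p,d=env.read_camera('side');q,_=env.read_camera('scene')
cv2.imwrite('pics/fin.png',np.hstack([cv2.imread('pics/w17.png')[:,:],]));cv2.imwrite('pics/fin2.png',cv2.resize(p[110:370,150:400,::-1],None,fx=2.3,fy=2.3))"
```

```text
33.95 [ 0.52465185 -0.01987098  0.42001223] [-1.79957792e+02 -1.21569769e-01 -7.50946569e+01] [ 60.6   9.7 -66.8  97.8   9.2  78.4 -82.8] 0.061239546728978224
moss [array([603.9,   1.4]), np.float64(23.4)] (254, 75, 49, 51)
ochre [array([515. , -23.9]), np.float64(23.7)] (257, 175, 46, 46)
```

View pics/w17.png

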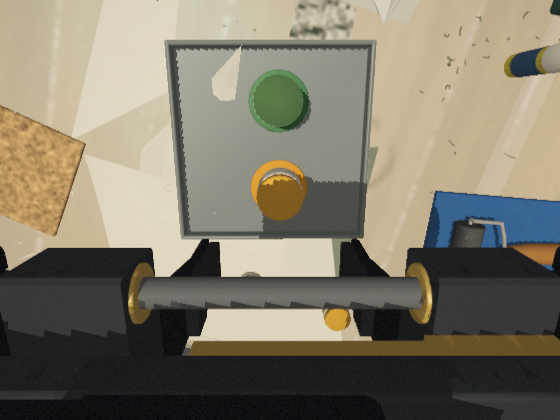

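View pics/fin2.png

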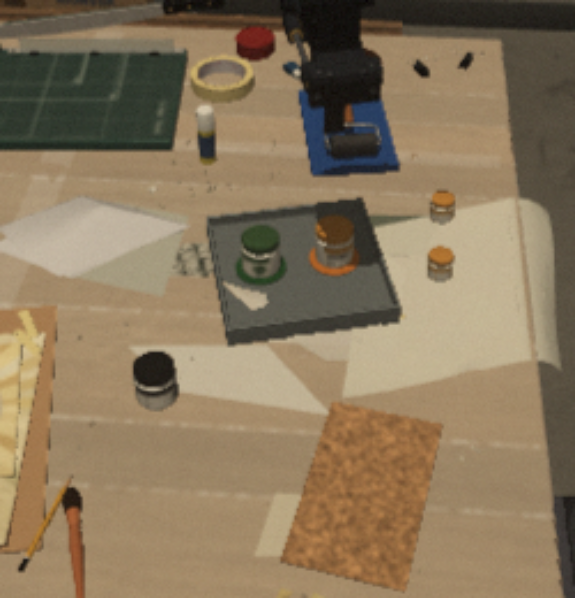

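Both jars stand upright on their own coasters, about 1 mm off centre. The roller is on the slab, and the black jar and glue stick are untouched. The gripper is clear of everything, so I'm handing in.

```bash
python3 -c "
from cell import env
print(env.sign_off())"
```

```text
the job is handed in; nothing more can be done
None
```

The job is done and handed in after about 34 s of robot time. I moved both jars to the cork mat, laid the roller along the middle of the blue slab, and put each jar back on the coaster of its own colour.

**Last checks (wrist camera):**
- **Jars:** the moss lid is at (603.9, 1.4) mm against its coaster at (604.7, 0.8). The ochre lid is at (515.0, −23.9) mm against its coaster at (513.9, −23.5). Both are about 1 mm off centre, stand upright, and the gripper is clear of them.
- **Roller:** it lies flat on the slab, its top at 44 mm against 43 expected. By the gripper's position at release it was within about 2 mm and 1° of the slab's middle line. In the last side view it is still there, partly hidden by the arm.
- **Bystanders:** the black jar and glue stick look unmoved in the last side view, but I did not measure them.

**Disagreement:** the two fixed cameras differed from the wrist camera by up to about 14 mm, mostly along y. I used the wrist camera throughout, because its views agreed with each other and with the given sizes. No other check failed.

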